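# Let a round tube down the sloping rack by one notch of its stop

## Robot

A 6-joint arm with a two-finger parallel gripper is mounted at the origin on the work surface. World frame = base frame: x ahead of the robot, y to its left, z up, the work surface at z = 0. Lengths are in m, angles in rad, forces in N, time in s.
With the tool pointing down it reaches from about 0.375 to 0.975 m from the base axis. Payload 3.8 kg.
Tool frame: the origin (TCP) lies midway between the tips of the shut fingers; the grasp point (between the pads) lies 19 mm behind it; x points along the fingers, z is the direction in which the jaws open and shut, and the axes are right-handed (so a half turn about x gives the same grasp; the last joint's range is limited). The gripper opens to 85 mm and grips with 20 to 120 N. Pads are 22 mm wide; open, the fingers measure 114 mm over their backs; the gripper's body (76 mm by 85 mm) begins 54 mm behind the grasp point. The pads swing forward as they close: fully open they stand 13 mm farther back than shut.
Start: joints at [-1.36, 0.264, 1.604, -0, 1.274, -0.037], TCP at [0.166, -0.654, 0.191] pointing down, gripper open.
Joint ranges: [-2.63, 2.63], [-0.94, 2.18], [0.31, 2.57], [-1.31, 4.45], [0, 2.66], [-2.55, 2.55]. Speed limits (rad/s): [2.57, 2.57, 3.14, 3.14, 3.14, 3.14].

## Interface

Orientations are given as a rotation vector (axis times angle).
In Python, from workcell import * gives the robot as it stands. The module is installed in compiled form; this text tells all that it offers.
- The arm moves only by the tool carry_out, never from a script. Its arguments are lists of equal length, an entry for each row: "offset": the shift along the tool's x, y, z in cm, a list of three; "delta_rot": the turn, a rotation vector about the tool's x, y, z in degrees, a list of three. A call has exactly 5 rows; each row shifts and turns the commanded pose from where the row before left it, along the tool's axes as they then stand; what a row does not reach is not made up. A row lasts 1/12 s, in which the tool goes at most 41.7 mm and 7.16 degrees, less where a joint would pass 70% of its speed; a pose out of reach is approached as far as the arm can. A call is refused whole if a number of a shift passes 4.17 or a number of a turn 7.16, either way. A call with a gripper value outside its range is refused whole. "fingers" is the opening, from -1 (shut) to 1 (fully open), set as the call begins (left out, the last holds). The fingers move at their own pace and stop on an object; "newtons" is the grip in N (left out, the last holds). Time passes only in rows, so rows that do not move let the fingers close, or fill a call up. It gives the time, the measured TCP pose, the force and the opening at its end, in the units of the state.
- read_state(): the state, without advancing time (a new reading comes with each control period).
- read_camera(name): name is "scene" or "side" or "wrist"; returns (picture, depth): 480x640x3 uint8, red, green, blue; 480x640 float32, m along the optical axis (not along the pixel's ray), 0 where there is no reading.
- get_calibration(name): a dict with "fx", "fy", "cx", "cy" (pixels), "R" (3x3) and "t" (3): a world point X has camera coordinates R X + t; the wrist camera has in their place "mount" (4x4, takes a point from camera to tool coordinates, whose origin is the TCP and whose axes are the tool frame's). Camera axes: x right, y down, z forward; pixel columns grow to the right and rows downward; lengths in m; the calibration is good to about 2 mm. The wrist camera is an equidistant fisheye: a pixel r from the principal point sees the ray r / f radians off the axis. A picture is of the moment at which its call begins: read the wrist's pose just before it. get_calibration takes no time and is no camera call.
- finish_job(): hands the job in, once; it reports no verdict.
The state is a dict: "time": time; "q": joint angles; "joint_vel": joint speeds; "joint_torque": joint torques, N m; "tool_pos": TCP position; "tcp_rot": TCP orientation; "wrist_force": force on the tool from outside, world axes, zero at the start; "torque": the same for the moment, N m; "width": opening from 0.0 (shut) to 1.0 (fully open).
Only numpy, scipy, OpenCV 4.12 (cv2) and the standard library are available. Lean on these libraries where they do the work, as an engineer would, in place of code of your own. Each camera call takes 0.05 s, during which the arm holds its last target. There are 200 camera calls.

## Task

Lift the stop on the sloping rack by its tab out of the upper pair of notches, move it downhill and drop it squarely home in the lower pair, so that the round tube ends lying against it there. Let the tube down slowly with the stop: it must not run freely, get past the stop or leave the rack. Leave everything else on the bench where it is.

Things in the scene. Friction and masses are not known exactly. Their poses are not given: they have to be found in the camera images.
- rack: Sloping steel deck, 280 mm long (x), 204 mm wide (y), fixed. Origin on the deck's surface and centre line, under the upper notches, 70 mm above the bench. x: downhill along the deck (10 deg below level), y across, z square off the deck. Open lower end at x = +150 mm: a loose tube rolls off it. Cheeks (inner faces y = +-79 mm, 10 mm thick) guide the tube's ends.
- upper_notch (a point): Middle of the floor of the upper pair of notches: x = y = 0, z = 16 mm in the rack's axes. They are cut in the two cheeks, 15 mm wide (x) and 14 mm deep; the cheeks' flat tops are at z = 30 mm from x = -130 to +56 mm, lower beyond.
- lower_range (a point): Fixed point at x = 88, y = 0, z = 30 mm on the rack. Lower notches (15 mm wide, floor z = 16 mm) are in two plates clamped outside the cheeks (y = +-91 to 101 mm, flat tops at z = 30 mm from 57 mm uphill to 30 mm downhill of it; no other dip). Both alike, clamped anew each time: notch centre anywhere from x = 66 to 110 mm, not reported; find it by sight or by feeling where the stop drops in.
- stop: Loose steel stop, 0.35 kg, across the rack in the upper notches. Axes as the rack's; its origin is then at the rack's origin. Crossbar 12 mm thick (x), 210 long (y), z = 16 to 34, ends in the notches (1.5 mm play each way, lower edges rounded 2 mm). Blade below it, 144 long, down to z = 4, holds the tube. z on the rack: 0 seated, 14 on the flat tops; over about 40 the tube escapes.
- stop_tab (a point): Grip point of the stop's upright lifting tab, in the middle of the stop at z = 80 mm in its axes. The tab is 12 mm thick (x), 30 mm wide (y), z = 33 to 99 mm; gripped at this height the fingers clear the tube.
- tube: Round steel tube, diameter 45 mm, length 148 mm, 0.3 to 0.5 kg, lying across the deck against the stop's uphill face; it rolls downhill when unblocked, following the stop. Origin at its centre, y along it (it turns about y). Against the stop its centre is 28.5 mm uphill of the stop's origin and 22.5 mm above the deck.
- tin: Bystander: closed white plastic jar, 68 mm in diameter, about 75 mm high, on the bench beyond the rack's uphill end. Origin: centre of its underside.
- block: Bystander: wooden block 90 x 50 x 35 mm on the bench beside the rack. Origin: centre of its underside.
- spanner: Bystander: steel spanner, 170 mm long, on the bench beside the rack. Origin: near its middle, on the bench.
- angle: Bystander: offcut of steel angle 80 mm long, 40 mm wide, 40 mm high, on the bench beyond the rack's downhill end. Origin: centre of its underside.
- hammer: Bystander: hammer 260 mm long lying on the bench at the robot's left. Origin: near its middle, on the bench.
- tray: Bystander: flat open steel tray 150 x 100 x 30 mm at the robot's right. Origin: centre of its underside.
- can: Bystander: aluminium can 70 mm in diameter, 110 mm high, at the robot's right. Origin: centre of its underside.
There are look-alikes about, which are no part of the job. Leave any turquoise or yellow look-alike of the stop alone.

How it is judged:
At the end, for the whole second after the job is handed in: Stop home in the lower notches (60 to 116 mm downhill, height within 5 mm of seated, square within 0.06 rad, upright within 0.25 rad); tube on the deck, across it within 0.12 rad, centre 22 to 37 mm uphill of the stop's origin and 18 to 28 mm off the deck; both under 20 mm/s (x of stop in the frame of rack between 0.06 and 0.116 m and z of stop in the frame of rack between -0.005 and 0.005 m and angle between the y axis of stop and the y axis of rack, either way round below 0.06 rad and angle between the z axis of stop and the z axis of rack, either way round below 0.25 rad and x of tube in the frame of stop between -0.037 and -0.022 m and z of tube in the frame of rack between 0.018 and 0.028 m and angle between the y axis of tube and the y axis of rack, either way round below 0.12 rad and linear speed of each of tube, stop below 0.02 m/s); the robot touches nothing.
It fails at once if the tube runs freely (faster than 0.2 m/s) (linear speed of tube above 0.2 m/s).
It fails at once if the tube gets past the stop, off the deck's lower end or is lifted off the rack (x of tube in the frame of stop above 0 m or x of tube in the frame of rack above 0.13 m or z of tube in the frame of rack above 0.06 m or z of tube in the frame of rack below 0 m).
It fails at once if something else on the bench is shifted by more than 30 mm (distance of any of tin, block, spanner, angle, hammer, tray, can from where it was at the start of the episode above 0.03 m).
It also fails if it takes over 64 s, if anything falls off the work surface, if the arm or the gripper's body presses on something with over 40 N, if the wrist force passes 120 N, or if a joint passes its speed limit or range.

## Working session

There is one attempt and no reset: what is moved stays moved. The work goes in short steps, Python scripts to look and compute and a tool call to move; the robot and the scene stay as the last step left them, time stands still between calls to the robot, and variables do not carry over. Pictures are saved under pics/ and viewed, about 8 in all and at most 12, crops included, and the job is handed in when it is done.

Besides the shell and the picture viewer there is one more tool, called in YAML: its name, and indented under it one key for each argument. carry_out: Moves the arm, as the interface text tells. Its arguments: {"type":"object","properties":{"offset":{"type":"array"},"delta_rot":{"type":"array"},"fingers":{"type":"number"},"newtons":{"type":"number"}},"required":["offset","delta_rot"]}

```bash
mkdir -p pics
cat > h.py <<'E'
from workcell import *
import numpy as np, cv2
from scipy.spatial.transform import Rotation as Ro
def pts(name,d):
    c=get_calibration(name); v,u=np.mgrid[:480,:640]
    P=np.stack([(u-c['cx'])/c['fx']*d,(v-c['cy'])/c['fy']*d,d],-1)
    return (P-np.array(c['t']))@np.array(c['R'])
E
python3 - <<'E'
from h import *
s=read_state(); print(s)
for n in ['scene','side']:
    im,d=read_camera(n); np.savez(n+'0.npz',im=im,d=d); cv2.imwrite(f'pics/{n}0.png',im[...,::-1])
    c=get_calibration(n); R=np.array(c['R']);print(n,-R.T@c['t'],R[2],c['fx'])
E
```

```text
{'time': 0.0, 'q': array([-1.35990409e+00,  2.64742958e-01,  1.60537429e+00,  4.39039030e-05,
        1.27368129e+00, -3.68369495e-02]), 'joint_vel': array([-0.00127953, -0.00064892,  0.00108483, -0.00030287, -0.00137063,
       -0.0004203 ]), 'joint_torque': array([ 1.45309219e-03, -5.15105152e+01, -3.67313075e+01,  1.88122772e-04,
        1.30208221e-02, -8.08070325e-06]), 'tool_pos': array([ 0.16539732, -0.65358519,  0.19006882]), 'tcp_rot': array([ 1.02626205,  1.31796059, -1.02384187]), 'wrist_force': array([-0.31607585, -0.2407797 , -0.08170274]), 'torque': array([ 0.02821099,  0.00765487, -0.00037504]), 'width': 0.997248796980896}
scene [1.11664804 0.56988701 0.89079031] [-0.53295375 -0.49323329 -0.68751816] 496.0462632263658
side [-0.13250942  0.69017753  0.80129406] [ 0.55994753 -0.57261561 -0.59880725] 500.8673134214396
```

View pics/scene0.png

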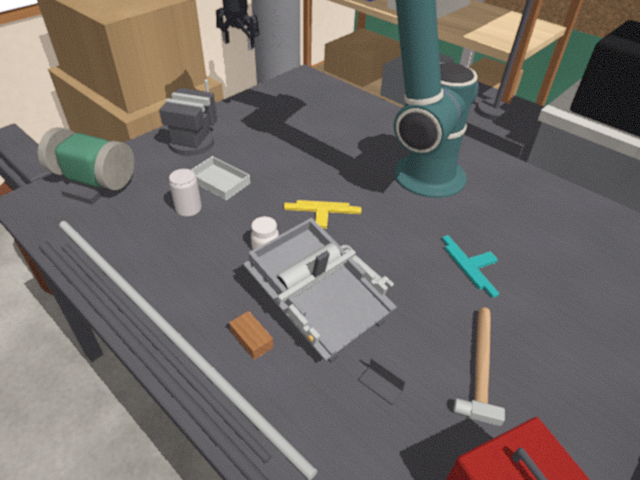

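View pics/side0.png

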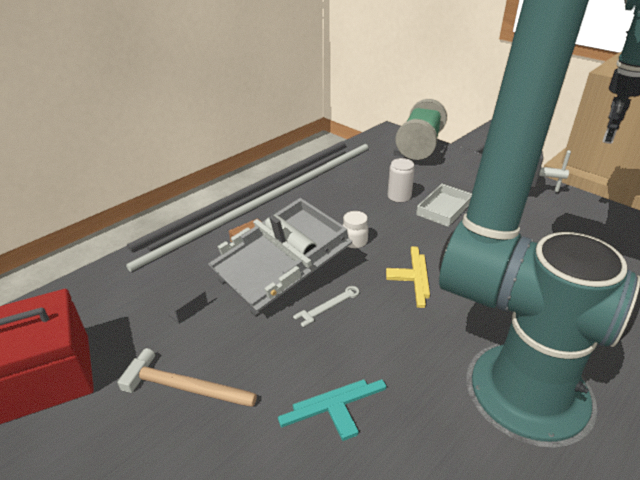

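The scene picture shows three candidates: a grey bar with a dark tab lying across the rack (320,262), a yellow look-alike on the bench (323,210) and a turquoise one on the bench (472,265). The grey one sits in the upper notches against the tube, so it's the stop. I'll confirm that in a crop and measure the rack.

```bash
cat > m.py <<'E'
from h import *
S=np.load('scene0.npz');D=np.load('side0.npz')
a=cv2.resize(S['im'][205:365,230:410],None,fx=2.2,fy=2.2,interpolation=2);b=cv2.resize(D['im'][185:320,200:370],None,fx=2.33,fy=2.6,interpolation=2)
h=min(a.shape[0],b.shape[0]); cv2.imwrite('pics/crop0.png',np.hstack([a[:h],b[:h]])[...,::-1])
P=pts('scene',S['d']); Q=pts('side',D['d'])
def plane(X):
    for _ in range(4):
        c=X.mean(0);n=np.linalg.svd(X-c,full_matrices=False)[2][2];n*=np.sign(n[2]); r=(X-c)@n; X=X[abs(r)<max(.003,2*r.std())] if r.std()>.002 else X
    return c,n,r.std()
for nm,W,(u0,u1,v0,v1) in [('scene',P,(320,355,290,325)),('side',Q,(235,265,255,275))]:
    X=W[v0:v1,u0:u1].reshape(-1,3); c,n,e=plane(X); d=np.array([n[0],n[1],0]);
    print(nm,c,n,e,'tilt',np.degrees(np.arccos(n[2])),'dir deg',np.degrees(np.arctan2(d[1],d[0])))
# dark tab
for nm,W,im,(u0,u1,v0,v1) in [('scene',P,S['im'],(308,332,240,282)),('side',Q,D['im'],(265,290,212,245))]:
    m=(im[v0:v1,u0:u1].max(-1)<75); X=W[v0:v1,u0:u1][m]; X=X[X[:,2]>.08]
    print(nm,len(X),np.median(X,0),X.min(0),X.max(0))
E
python3 m.py
```

```text
scene [0.60429659 0.16601475 0.06334315] [-0.60280292 -0.4725818   0.6428803 ] 0.02087994072180141 tilt 49.99306679205723 dir deg -141.90447726277915
side [0.61794391 0.16848901 0.0556219 ] [0.02284688 0.17043704 0.98510367] 0.0015604816133227728 tilt 9.901885518578268 dir deg 82.36508224242361
scene 69 [0.60391952 0.10183626 0.13776867] [0.58503002 0.08958712 0.10744021] [0.60672852 0.11255277 0.16343173]
side 96 [0.575058   0.10470175 0.13614011] [-0.13250942  0.09630327  0.10977474] [0.59736945 0.69017753 0.80129406]
```

View pics/crop0.png

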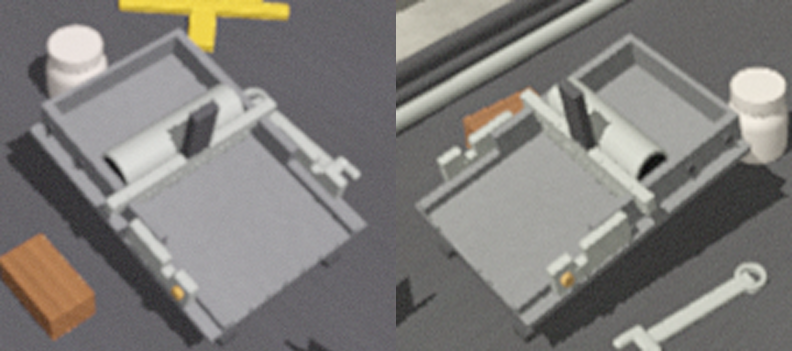

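The crop confirms it: the grey bar with the dark upright tab lies across the cheeks, the tube sits on its uphill side, and the downhill plates each show one notch. Next I'll refine the rack pose.

```bash
cat >> m.py <<'E'
print('----')
G={}
for nm,W,im,d,poly in [('scene',P,S['im'],S['d'],[(296,298),(338,275),(380,305),(330,338)]),('side',Q,D['im'],D['d'],[(222,262),(262,236),(296,258),(258,290)])]:
    m=np.zeros((480,640),np.uint8); cv2.fillPoly(m,[np.array(poly)],1); m=cv2.erode(m,np.ones((5,5)))
    X=W[(m>0)&(d>0)]; 
    for _ in range(6):
        A=np.c_[X[:,:2],np.ones(len(X))]; k=np.linalg.lstsq(A,X[:,2],rcond=None)[0]; r=X[:,2]-A@k; X=X[abs(r)<max(.002,1.5*r.std())]
    print(nm,k,len(X),r.std(),'tilt',np.degrees(np.arctan(np.hypot(*k[:2]))),'dh',np.degrees(np.arctan2(-k[1],-k[0])))
    G[nm]=k
# bar top pixels: points 30..37 mm above deck, long thin: yaw via min area rect
for nm,W,d,(u0,u1,v0,v1) in [('scene',P,S['d'],(235,400,210,360)),('side',Q,D['d'],(205,360,190,315))]:
    k=G[nm]; sub=W[v0:v1,u0:u1]; ok=d[v0:v1,u0:u1]>0
    h=(sub[...,2]-sub[...,0]*k[0]-sub[...,1]*k[1]-k[2])*np.cos(np.radians(10))
    m=ok&(h>.026)&(h<.048); X=sub[m]; np.save(nm+'_hi.npy',np.c_[X,h[m]])
    # raw view in a plane map
    for lo,hi in [(.031,.038),(.05,.105)]:
        Y=sub[ok&(h>lo)&(h<hi)]; print(nm,lo,len(Y),np.median(Y,0) if len(Y) else '', Y.min(0),Y.max(0))
    im=np.full((600,600),0,np.uint8)
    Y=sub[ok];hh=h[ok]
    px=((Y[:,0]-.4)*1500).astype(int); py=((Y[:,1]+.1)*1500).astype(int); g=(px>=0)&(px<600)&(py>=0)&(py<600)
    im[py[g],px[g]]=np.clip(60+hh[g]*2000,30,255); cv2.imwrite(f'pics/map_{nm}.png',cv2.dilate(im,np.ones((5,5))))
E
python3 m.py | sed -n '/----/,$p'; python3 -c "
import cv2,numpy as np
cv2.imwrite('pics/maps.png',np.hstack([cv2.resize(cv2.imread('pics/map_%s.png'%n),(400,400)) for n in ('scene','side')]))"
```

```text
----
scene [-0.01477799 -0.17437377  0.09363471] 1703 0.0010554698526135113 tilt 9.926181836142487 dh 85.15581969405191
side [-0.02226735 -0.17626708  0.09911481] 1236 0.001024126093029511 tilt 10.074500626823399 dh 82.80011452500796
scene 0.031 912 [0.61438413 0.09166974 0.10325865] [ 0.48611851 -0.03767581  0.08059051] [0.70054679 0.21535052 0.12403009]
scene 0.05 249 [0.5952813  0.10777294 0.15013942] [0.57475665 0.09218522 0.1177384 ] [0.60672852 0.11564656 0.17062369]
side 0.031 572 [0.56454682 0.09205391 0.10396591] [ 0.48253776 -0.0396543   0.08211267] [0.6956322  0.21168371 0.12636665]
side 0.05 210 [0.58137752 0.10642748 0.15059643] [0.56989054 0.09375872 0.11874805] [0.60652128 0.11393671 0.17025874]
```

View pics/maps.png

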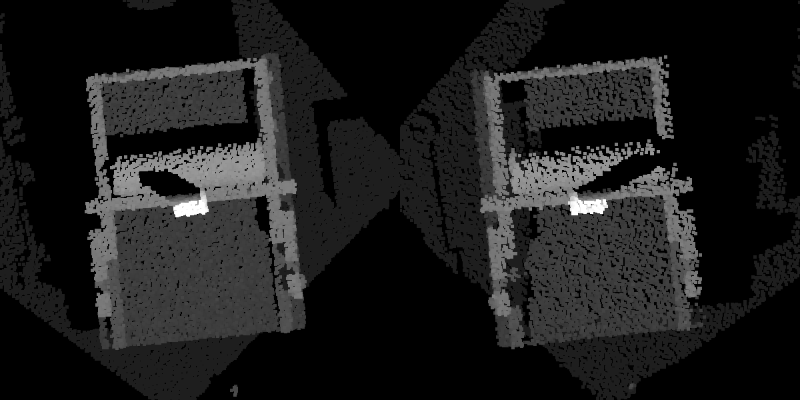

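The maps are top-down at 1 px per mm. They show the bar at (88,208)–(295,186), the tab at (190,208), and dark gaps in the plates near y≈290. I'll fit the yaw and origin from these, then profile the plates for the notch.

```bash
cat > m2.py <<'E'
from h import *
data={n:(pts(n,np.load(n+'0.npz')['d']),np.load(n+'0.npz')['d']) for n in('scene','side')}
cl={}
for n,(W,d) in data.items():
    X=W[(d>0)]; cl[n]=X[(X[:,0]>.45)&(X[:,0]<.75)&(X[:,1]>-.1)&(X[:,1]<.28)&(X[:,2]>.01)&(X[:,2]<.25)]
psi=np.radians(84); O=np.array([.592,.098,.07])
def frame(psi,O):
    x=np.array([np.cos(psi)*np.cos(.17453),np.sin(psi)*np.cos(.17453),-np.sin(.17453)]); y=np.array([-np.sin(psi),np.cos(psi),0]); return np.stack([x,y,np.cross(x,y)])
for it in range(3):
    for n,X in cl.items():
        R=frame(psi,O); L=(X-O)@R.T
        dk=L[(abs(L[:,1])<60e-3)&(L[:,0]>.03)&(L[:,0]<.13)&(abs(L[:,2])<.012)]
        ends=L[(abs(L[:,1])>.078)&(abs(L[:,1])<.115)&(abs(L[:,0])<.03)&(L[:,2]>.0315)&(L[:,2]<.04)]
        b=L[(abs(L[:,1])<.1)&(abs(L[:,1])>.02)&(abs(L[:,0])<.014)&(L[:,2]>.03)&(L[:,2]<.038)]
        bk=np.polyfit(b[:,1],b[:,0],1)
        side=lambda s:np.percentile((s*b0[:,1]),99)
        b0=L[(abs(L[:,0])<.008)&(L[:,2]>.03)&(L[:,2]<.04)]
        t=L[(L[:,2]>.06)&(L[:,2]<.11)&(abs(L[:,1])<.04)&(abs(L[:,0])<.03)]; tp=t[t[:,2]>t[:,2].max()-.006]
        print(it,n,'deckz %.4f'%np.median(dk[:,2]),'decktilt',np.polyfit(dk[:,0],dk[:,2],1)[0],'bar slope,x0',bk,'yends',side(1),-side(-1),'tab x',np.percentile(t[:,0],[5,50,95]),'y',np.percentile(t[:,1],[2,50,98]),'top',t[:,2].max(),'topmid',np.median(tp,0))
        if n=='scene': acc=[]
        acc.append([bk[0],(bk[1]),(side(1)-side(-1))/2,np.median(dk[:,2])])
    a=np.mean(acc,0); psi=psi-a[0]; O=O+R.T@np.array([a[1],a[2],a[3]])
    print('psi',np.degrees(psi),'O',O)
np.savez('rack.npz',psi=psi,O=O)
R=frame(psi,O)
for n,X in cl.items():
    L=(X-O)@R.T
    for s in(1,-1):
        p=L[(s*L[:,1]>.088)&(s*L[:,1]<.104)]
        print(n,s,[(int(x*1000),round(float(np.percentile(q[:,2],80))*1000),len(q)) for x in np.arange(.02,.13,.004) if len(q:=p[abs(p[:,0]-x)<.002])>1])
E
python3 m2.py
```

```text
0 scene deckz -0.0021 decktilt 0.00017134311932212544 bar slope,x0 [-0.00399548 -0.00633751] yends 0.10318719621539478 -0.10078922463100232 tab x [-0.01197992 -0.00261231 -0.00064412] y [-0.01276298 -0.00148679  0.01697542] top 0.10035329375646852 topmid [-0.00662629  0.00273172  0.0967809 ]
0 side deckz -0.0015 decktilt -0.0013972039008805321 bar slope,x0 [-0.0047154  -0.00734862] yends 0.10706182467975031 -0.09755281108639186 tab x [-0.0135854  -0.00517864 -0.00241145] y [-0.01013651  0.01102378  0.02065686] top 0.10048932543142072 topmid [-0.00940271  0.00432381  0.09717753]
psi 84.24954829799401 O [0.58830269 0.09130034 0.06942829]
1 scene deckz -0.0003 decktilt -0.00046697117818792763 bar slope,x0 [ 0.00498024 -0.0023672 ] yends 0.10083654611562279 -0.10452875101226054 tab x [-0.00516262  0.00430286  0.00618815] y [-0.01579321 -0.00463775  0.01389359] top 0.10214424149893978 topmid [ 0.00022851 -0.00032802  0.09856142]
1 side deckz 0.0003 decktilt -0.0013834881467002455 bar slope,x0 [-0.00469802 -0.00300979] yends 0.1048143824144377 -0.10159176820393041 tab x [-0.00669626  0.001
[... 1659 characters left out ...]
, 24), (32, 30, 24), (36, 30, 29), (40, 29, 28), (44, 29, 25), (48, 30, 29), (52, 30, 24), (56, 28, 27), (60, 28, 28), (64, 30, 24), (68, 30, 26), (72, 30, 28), (76, 28, 29), (80, 16, 19), (84, 15, 18), (88, 16, 18), (92, 26, 21), (96, 30, 22), (100, 30, 19), (104, 29, 21), (108, 30, 26), (112, 27, 40), (116, 12, 22), (120, 7, 20), (124, 4, 19), (128, 4, 14)]
side -1 [(28, 30, 6), (32, 32, 4), (36, 31, 6), (40, 30, 4), (44, 30, 7), (48, 30, 5), (52, 29, 6), (56, 30, 12), (60, 30, 15), (64, 30, 14), (68, 30, 15), (72, 29, 19), (76, 25, 15), (80, 18, 9), (84, 15, 8), (88, 17, 10), (92, 27, 10), (96, 30, 18), (100, 30, 15), (104, 29, 17), (108, 30, 17), (112, 27, 22), (116, 24, 4), (120, 7, 2)]
```

```bash
cat >> h.py <<'E'
def frame(psi):
    t=.17453; x=np.array([np.cos(psi)*np.cos(t),np.sin(psi)*np.cos(t),-np.sin(t)]); y=np.array([-np.sin(psi),np.cos(psi),0]); return np.stack([x,y,np.cross(x,y)])
r_=np.load('rack.npz') ; PSI=float(r_['psi']); O=r_['O']; F=frame(PSI)
def status(p=None,sgn=1):
    s=read_state(); T=Ro.from_rotvec(s['tcp_rot']).as_matrix()
    g=s['tool_pos']
    Rt=np.stack([-F[2],np.cross(sgn*F[0],-F[2]),sgn*F[0]],1)
    rv=np.degrees(Ro.from_matrix(T.T@Rt).as_rotvec())
    print('t %.2f q'%s['time'],s['q'].round(2),'w %.3f'%s['width'],'tcp',g.round(4),'rack',((g-O)@F.T*1000).round(1),'F',(F@s['wrist_force']).round(1),'M',(F@s['torque']).round(2))
    print('turn needed deg',rv.round(2))
    if p is not None: print('shift cm now-axes',(T.T@(O+np.array(p)@F-g)*100).round(2), 'in target axes',(Rt.T@(O+np.array(p)@F-g)*100).round(2))
E
python3 -c "
from h import *
print(Ro.from_rotvec(read_state()['tcp_rot']).as_matrix().round(3))
for s in(1,-1): status([.001,0,.10],s)
status([.001,0,.25])"
```

```text
[[-0.     0.969  0.245]
 [ 0.002  0.245 -0.969]
 [-1.     0.    -0.002]]
t 0.10 q [-1.36  0.26  1.61  0.    1.27 -0.04] w 1.002 tcp [ 0.1654 -0.6537  0.1902] rack [-789.2  346.4  -17.1] F [0.5 0.2 0.3] M [-0.01 -0.01 -0.02]
turn needed deg [-159.5     2.43  -14.12]
shift cm now-axes [  2.32  59.79 -63.25] in target axes [-11.71 -34.64  79.02]
t 0.10 q [-1.36  0.26  1.61  0.    1.27 -0.04] w 1.002 tcp [ 0.1654 -0.6537  0.1902] rack [-789.2  346.4  -17.1] F [0.5 0.2 0.3] M [-0.01 -0.01 -0.02]
turn needed deg [ 19.88 -10.01  -1.73]
shift cm now-axes [  2.32  59.79 -63.25] in target axes [-11.71  34.64 -79.02]
t 0.10 q [-1.36  0.26  1.61  0.    1.27 -0.04] w 1.002 tcp [ 0.1654 -0.6537  0.1902] rack [-789.2  346.4  -17.1] F [0.5 0.2 0.3] M [-0.01 -0.01 -0.02]
turn needed deg [-159.5     2.43  -14.12]
shift cm now-axes [-12.45  60.67 -65.73] in target axes [-26.71 -34.64  79.02]
```

carry_out:
  offset:
    - [-4,0,0]
    - [-4,0,0]
    - [-4,0,0]
    - [-0.5,2.6,-2.8]
    - [0,2.7,-2.9]
  delta_rot:
    - [0,0,0]
    - [0,0,0]
    - [0,0,0]
    - [0,0,0]
    - [0,0,0]

```text
time: 0.52
tool_pos: [0.203, -0.5888, 0.3208]
tcp_rot: [1.022, 1.309, -1.03]
wrist_force: [1.5, 0.3, -0.6]
width: 0.997
```

carry_out:
  offset:
    - [0,2.7,-2.9]
    - [0,2.7,-2.9]
    - [0,2.7,-2.9]
    - [0,2.7,-2.9]
    - [0,2.7,-2.9]
  delta_rot:
    - [0,0,0]
    - [0,0,0]
    - [0,0,0]
    - [0,0,0]
    - [0,0,0]

```text
time: 0.93
tool_pos: [0.2986, -0.4104, 0.3158]
tcp_rot: [1.026, 1.317, -1.025]
wrist_force: [0.9, 0.2, 0.1]
width: 0.998
```

carry_out:
  offset:
    - [0,2.7,-2.9]
    - [0,2.7,-2.9]
    - [0,2.7,-2.9]
    - [0,2.7,-2.9]
    - [0,2.7,-2.9]
  delta_rot:
    - [0,0,0]
    - [0,0,0]
    - [0,0,0]
    - [0,0,0]
    - [0,0,0]

```text
time: 1.35
tool_pos: [0.3938, -0.2368, 0.3161]
tcp_rot: [1.025, 1.316, -1.025]
wrist_force: [0.8, -0.2, 0.3]
width: 1.002
```

carry_out:
  offset:
    - [0,2.7,-2.9]
    - [0,2.7,-2.9]
    - [0,2.7,-2.9]
    - [0,2.7,-2.9]
    - [0,2.7,-2.9]
  delta_rot:
    - [0,0,0]
    - [0,0,0]
    - [0,0,0]
    - [0,0,0]
    - [0,0,0]

```text
time: 1.77
tool_pos: [0.4891, -0.0631, 0.3161]
tcp_rot: [1.024, 1.316, -1.025]
wrist_force: [0.4, -0.1, 0.8]
width: 0.997
```

carry_out:
  offset:
    - [0,2.7,-2.9]
    - [0,0,0]
    - [0,0,0]
    - [0,0,0]
    - [0,0,0]
  delta_rot:
    - [0,0,0]
    - [5,-2.5,-0.5]
    - [5,-2.5,-0.4]
    - [5,-2.5,-0.4]
    - [4.9,-2.5,-0.4]

```text
time: 2.18
tool_pos: [0.5077, -0.0299, 0.3161]
tcp_rot: [1.146, 1.031, -1.37]
wrist_force: [-0.3, -0.1, 0.8]
width: 1.0
```

```bash
python3 -c "
from h import *
status([.001,0,.25],-1)"
```

```text
t 2.18 q [ 0.03 -0.09  1.77 -0.18  1.48  1.72] w 1.000 tcp [ 0.5077 -0.0299  0.3161] rack [-166.1   68.2  220.6] F [-0.3  0.2  0.8] M [-0.01 -0.11  0.02]
turn needed deg [-0.22  0.23 -0.03]
shift cm now-axes [ -3.01   6.76 -16.73] in target axes [ -2.94   6.82 -16.71]
```

carry_out:
  offset:
    - [-0.6,1.36,-3.35]
    - [-0.6,1.36,-3.35]
    - [-0.6,1.36,-3.35]
    - [-0.6,1.36,-3.35]
    - [-0.6,1.36,-3.35]
  delta_rot:
    - [-0.2,0.2,0]
    - [0,0,0]
    - [0,0,0]
    - [0,0,0]
    - [0,0,0]

```text
time: 2.6
tool_pos: [0.5924, 0.134, 0.3164]
tcp_rot: [1.144, 1.039, -1.363]
wrist_force: [0.2, -0.5, -0.0]
width: 1.006
```

carry_out:
  offset:
    - [3,0,0]
    - [3,0,0]
    - [0,0,0]
    - [0,0,0]
    - [0,0,0]
  delta_rot:
    - [0,0,0]
    - [0,0,0]
    - [0,0,0]
    - [0,0,0]
    - [0,0,0]

```text
time: 3.02
tool_pos: [0.5915, 0.122, 0.2589]
tcp_rot: [1.146, 1.038, -1.362]
wrist_force: [1.1, -0.1, 0.8]
width: 0.999
```

Run:
```python
from h import *
status([.001,0,.061],-1)
s=read_state(); im,d=read_camera('wrist'); np.savez('w1.npz',im=im,d=d,p=s['tool_pos'],r=s['tcp_rot']); cv2.imwrite('pics/w1.png',im[...,::-1])
c=get_calibration('wrist'); print({k:c[k] for k in c})
```

```text
t 3.02 q [ 0.27  0.14  1.64 -0.16  1.43  1.96] w 0.999 tcp [0.5915 0.122  0.2589] rack [  0.9  -0.  192. ] F [-0.1 -1.1  0.8] M [-0.02 -0.08 -0.01]
turn needed deg [ 0.15 -0.11 -0.08]
shift cm now-axes [ 1.31e+01 -2.00e-02  1.00e-02] in target axes [ 1.31e+01 -0.00e+00 -1.00e-02]
{'fx': 371.64829954431775, 'fy': 371.64829954431775, 'cx': 325.8862772937946, 'cy': 239.31270702683645, 'mount': array([[-7.12396013e-04, -2.61791660e-01,  9.65124147e-01,
        -1.82629897e-01],
       [ 3.58226148e-04, -9.65124397e-01, -2.61791463e-01,
         6.65004717e-02],
       [ 9.99999682e-01,  1.59233511e-04,  7.81331390e-04,
         1.05103654e-03],
       [ 0.00000000e+00,  0.00000000e+00,  0.00000000e+00,
         1.00000000e+00]])}
```

View pics/w1.png

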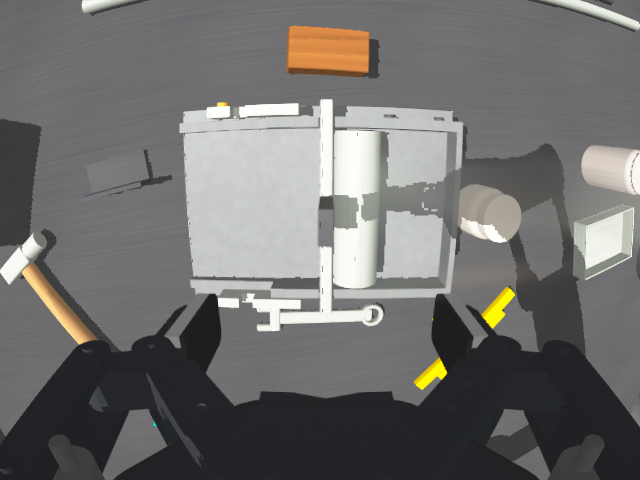

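The wrist view shows the dark tab at (326,220), centred between the fingers. The bar runs down u≈321–333, the tube is uphill (right) of it, and the plate notches are at u≈235 (top) and u≈243 (bottom). I'll measure all of it in rack axes from this picture.

```bash
cat >> h.py <<'E'
def wcloud(f):
    z=np.load(f); d=z['d']; c=get_calibration('wrist'); v,u=np.mgrid[:480,:640]; a=u-c['cx'];b=v-c['cy']; r=np.hypot(a,b)+1e-9; th=r/c['fx']
    k=d*np.tan(th)/r; C=np.stack([a*k,b*k,d,np.ones_like(d)],-1)
    T=np.eye(4);T[:3,:3]=Ro.from_rotvec(z['r']).as_matrix();T[:3,3]=z['p']
    W=(C@(T@c['mount']).T)[...,:3]; return (W-O)@F.T*1000, d>0, z['im']
E
python3 - <<'E'
from h import *
L,ok,im=wcloud('w1.npz')
X=L[ok]; X=X[(abs(X[:,0])<180)&(abs(X[:,1])<115)]
dk=X[(abs(X[:,1])<60)&(X[:,0]>30)&(X[:,0]<130)&(abs(X[:,2])<12)]; print('deck z',np.median(dk[:,2]),np.polyfit(dk[:,0],dk[:,2],1)[0],np.polyfit(dk[:,1],dk[:,2],1)[0])
t=X[(X[:,2]>92)&(X[:,2]<108)&(abs(X[:,0])<30)&(abs(X[:,1])<40)]; print('tab top',len(t),t.min(0),t.max(0),np.median(t,0))
b=X[(abs(X[:,2]-34)<4)&(abs(X[:,0])<12)&(abs(X[:,1])<108)]
for y in range(-100,101,25):
    q=b[abs(b[:,1]-y)<8]; 
    if len(q): print(y,q[:,0].min().round(1),q[:,0].max().round(1),len(q))
print('bar y',b[:,1].min(),b[:,1].max())
for s in(1,-1):
    p=X[(s*X[:,1]>91)&(s*X[:,1]<101)]
    print(s,[(int(x),round(float(np.percentile(q[:,2],70))),len(q)) for x in range(22,126,2) if len(q:=p[abs(p[:,0]-x)<1])>0])
E
```

```text
deck z 0.24556894531965343 -0.0006029360146535019 -0.00011840680891506928
tab top 595 [ -5.71946053 -16.46098783  92.96617631] [  5.15307704  13.7429499  100.90513419] [-0.27097454 -2.24344628 99.21739536]
-100 -5.4 5.5 193
-75 -11.9 11.9 292
-50 -11.9 5.4 317
-25 -12.0 5.4 311
0 -11.4 -7.7 83
25 -11.7 -7.9 80
50 -12.0 5.5 273
75 -11.5 11.5 232
100 -5.6 5.6 116
bar y -105.44825436925342 102.91695789466034
1 [(26, 30, 16), (28, 31, 15), (30, 31, 15), (32, 30, 16), (34, 30, 16), (36, 31, 16), (38, 31, 16), (40, 30, 16), (42, 31, 18), (44, 30, 17), (46, 31, 15), (48, 31, 14), (50, 31, 14), (52, 30, 13), (54, 31, 17), (56, 31, 11), (58, 30, 14), (60, 30, 15), (62, 31, 16), (64, 30, 13), (66, 31, 15), (68, 30, 16), (70, 31, 18), (72, 31, 13), (74, 30, 17), (76, 26, 2), (78, 16, 12), (80, 17, 16), (82, 16, 12), (84, 17, 14), (86, 16, 11), (88, 16, 16), (90, 27, 40), (92, 30, 13), (94, 31, 14), (96, 31, 13), (98, 30, 15), (100, 30, 15), (102, 30, 13), (104, 30, 16), (106, 31, 15), (108, 31, 12), (110, 31, 17), (112, 31, 14), (114, 21, 2), (116, 1, 3), (118, 1, 7), (120, 0, 6), (122, 1, 13), (124, 0, 9)]
-1 [(22, 0, 18), (24, 1, 14), (26, 22, 38), (28, 31, 24), (30, 31, 24), (32, 31, 31), (34, 31, 27), (36, 31, 25), (38, 31, 24), (40, 30, 23), (42, 31, 26), (44, 30, 26), (46, 30, 29), (48, 30, 26), (50, 31, 22), (52, 30, 25), (54, 30, 24), (56, 31, 24), (58, 31, 28), (60, 30, 23), (62, 31, 27), (64, 30, 26), (66, 31, 24), (68, 31, 25), (70, 30, 26), (72, 30, 23), (74, 30, 27), (76, 29, 12), (78, 16, 9), (80, 16, 21), (82, 16, 22), (84, 17, 27), (86, 16, 22), (88, 17, 22), (90, 25, 57), (92, 31, 27), (94, 31, 25), (96, 31, 23), (98, 31, 26), (100, 31, 26), (102, 31, 26), (104, 31, 27), (106, 30, 25), (108, 31, 25), (110, 30, 20), (112, 30, 21), (114, 14, 5), (116, 1, 3), (118, 0, 4), (120, 0, 4), (122, 0, 8), (124, 1, 15)]
```

The wrist view gives clear numbers. The notches span x≈76.5–90.5 on both plates, centre about 83.5. The bar is centred at x=0 and square, so the downhill travel is about 83.5 mm. Next I'll descend and grip.

carry_out:
  offset:
    - [3,0.1,0]
    - [3,0,0]
    - [3,0,0]
    - [2,0,0]
    - [1,0,0]
  delta_rot:
    - [0.1,-0.1,0]
    - [0,0,0]
    - [0,0,0]
    - [0,0,0]
    - [0,0,0]

```text
time: 3.48
tool_pos: [0.5896, 0.1005, 0.1389]
tcp_rot: [1.145, 1.037, -1.366]
wrist_force: [-1.0, -0.2, -0.2]
width: 0.998
```

carry_out:
  offset:
    - [0.6,0,0]
    - [0.5,0,0]
    - [0,0,0]
    - [0,0,0]
    - [0,0,0]
  delta_rot:
    - [0,0,0]
    - [0,0,0]
    - [0,0,0]
    - [0,0,0]
    - [0,0,0]

```text
time: 3.9
tool_pos: [0.5914, 0.0999, 0.1307]
tcp_rot: [1.147, 1.035, -1.362]
wrist_force: [0.0, 0.4, 1.0]
width: 0.998
```

```bash
python3 -c "
from h import *
status([.000,-.001,.061],-1)"
```

```text
t 3.90 q [ 0.23  0.21  1.8  -0.18  1.19  1.97] w 0.998 tcp [0.5914 0.0999 0.1307] rack [ 1.5 -2.1 61.9] F [ 0.2 -0.   1. ] M [-0.06 -0.07 -0.  ]
turn needed deg [ 0.06 -0.05 -0.21]
shift cm now-axes [ 0.09 -0.11  0.15] in target axes [ 0.09 -0.11  0.15]
```

carry_out:
  offset:
    - [0.1,-0.1,0.13]
    - [0,0,0]
    - [0,0,0]
    - [0,0,0]
    - [0,0,0]
  delta_rot:
    - [0,0,-0.2]
    - [0,0,0]
    - [0,0,0]
    - [0,0,0]
    - [0,0,0]
  fingers: -1
  newtons: 50

```text
time: 4.32
tool_pos: [0.5889, 0.0981, 0.1282]
tcp_rot: [1.144, 1.039, -1.367]
wrist_force: [0.2, -0.3, -0.8]
width: 0.299
```

carry_out:
  offset:
    - [0,0,0]
    - [0,0,0]
    - [0,0,0]
    - [0,0,0]
    - [0,0,0]
  delta_rot:
    - [0,0,0]
    - [0,0,0]
    - [0,0,0]
    - [0,0,0]
    - [0,0,0]

```text
time: 4.73
tool_pos: [0.5894, 0.0982, 0.1287]
tcp_rot: [1.144, 1.039, -1.366]
wrist_force: [0.5, 0.7, 4.2]
width: -0.003
```

```bash
python3 -c "
from h import *
status([.000,-.001,.061],-1)"
```

```text
t 4.73 q [ 0.23  0.21  1.8  -0.18  1.2   1.97] w -0.003 tcp [0.5894 0.0982 0.1287] rack [-0.  -0.3 59.6] F [ 0.  -0.4  4.3] M [ 0.01 -0.05 -0.  ]
turn needed deg [ 0.08 -0.01  0.09]
shift cm now-axes [-0.14  0.07 -0.  ] in target axes [-0.14  0.07 -0.  ]
```

The opening reads shut, where a 12 mm tab should leave about 0.14. I'll look before doing anything else.

Run:
```python
from h import *
s=read_state(); im,d=read_camera('wrist'); np.savez('w2.npz',im=im,d=d,p=s['tool_pos'],r=s['tcp_rot'])
a,da=read_camera('scene');b,db=read_camera('side')
r=lambda x:cv2.resize(x,(400,400),interpolation=2)
cv2.imwrite('pics/c2.png',np.hstack([r(im[80:400,160:480]),r(a[180:340,240:400])])[...,::-1])
```

```text
(no output)
```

View pics/c2.png

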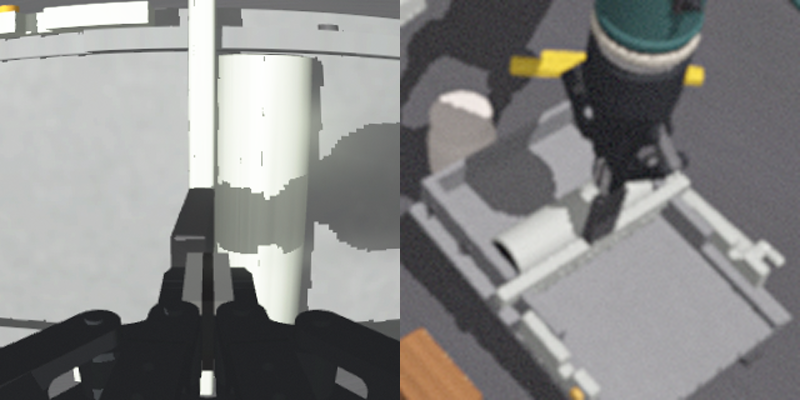

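Run:
```python
from h import *
L,ok,im=wcloud('w2.npz')
# crop px -> full: u=160+x*.8, v=80+y*.8
for x,y in [(200,150),(190,200),(200,220),(190,230),(175,240),(185,250),(195,262),(208,262),(225,262),(180,300),(196,280),(208,300),(222,280),(240,300),(208,340),(208,385)]:
    u,v=int(160+x*.8),int(80+y*.8); print((x,y),im[v,u],L[v,u].round(1),ok[v,u])
```

```text
(200, 150) [251 253 249] [  2.1 -33.3  33.7] True
(190, 200) [59 60 59] [  6.  -15.8  55.4] True
(200, 220) [56 57 58] [  1.4 -16.1  83.5] True
(190, 230) [56 56 57] [  4.7 -15.4  92.5] True
(175, 240) [74 74 75] [  9.4 -14.3  99.4] True
(185, 250) [65 64 66] [  6.2 -10.4  98.5] True
(195, 262) [115 115 113] [  2.6 -11.8 111.3] True
(208, 262) [45 45 43] [ -1.2 -11.7 111.1] True
(225, 262) [118 118 116] [ -6.6 -11.6 110.9] True
(180, 300) [35 37 40] [  6.3  -7.5 128.8] True
(196, 280) [114 115 113] [  2.2 -12.1 125.4] True
(208, 300) [34 34 34] [ -1.2 -11.3 135.8] True
(222, 280) [114 116 113] [ -5.1 -11.8 124.9] True
(240, 300) [35 35 38] [ -9.3 -12.8 138.7] True
(208, 340) [37 39 40] [ -1.2   0.  137.3] True
(208, 385) [246 248 242] [-1.5 95.7 35.1] True
```

Run:
```python
from h import *
z=np.load('w2.npz'); cv2.imwrite('pics/c3.png',np.clip(cv2.resize(z['im'][215:345,250:410],(800,600),interpolation=2).astype(float)*1.8,0,255)[...,::-1])
```

```text
[ WARN:0@0.056] global loadsave.cpp:1063 imwrite_ Unsupported depth image for selected encoder is fallbacked to CV_8U.
```

View pics/c3.png

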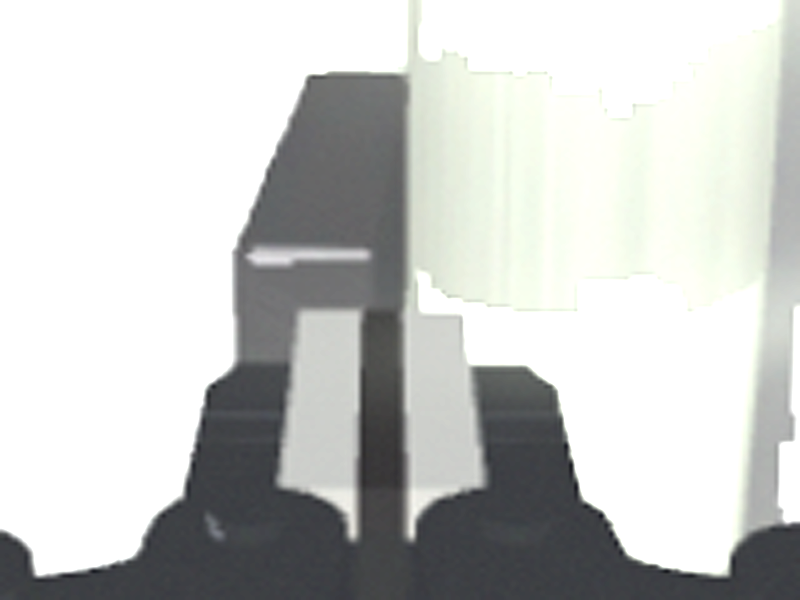

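Run:
```python
from h import *
L,ok,im=wcloud('w2.npz')
for v in range(225,300,4):
    row=L[v,285:350]; print(v,' '.join('%d,%d,%d'%tuple(p) for p in row[8:52:4]))
b=L[ok&(abs(L[...,2]-34)<3)&(abs(L[...,0])<12)&(abs(L[...,1])<108)]
for y in (-95,-60,-30): q=b[abs(b[:,1]-y)<6]; print(y,len(q),q.min(0),q.max(0))
W,_=None,None
for n in('scene','side'):
    a,d=read_camera(n); P=pts(n,d); Q=(P-O)@F.T*1000; m=(d>0)&(abs(Q[...,0])<45)&(abs(Q[...,1])<45)&(Q[...,2]>52)&(Q[...,2]<140)
    X=Q[m]
    for z in range(55,140,6):
        q=X[abs(X[:,2]-z)<3]
        if len(q)>3: print(n,z,len(q),q.min(0)[:2].round(),q.max(0)[:2].round())
```

```text
225 20,-10,-1 18,-11,0 15,-11,0 12,-11,0 9,-11,1 6,-19,34 3,-18,34 1,-18,34 0,-18,34 -3,-18,34 -5,-16,25
229 20,-8,0 18,-8,0 15,-8,1 12,-8,0 10,-8,0 6,-16,33 3,-16,34 1,-16,34 0,-16,34 -3,-16,34 -5,-14,26
233 20,-5,0 18,-5,0 15,-5,0 12,-5,0 10,-5,0 5,-16,41 3,-15,41 1,-16,41 0,-16,42 -2,-15,40 -5,-12,27
237 20,-2,1 18,-2,0 15,-2,0 12,-2,0 10,-2,0 5,-15,48 3,-15,49 1,-15,49 0,-15,48 -2,-15,47 -5,-9,26
241 21,0,0 18,0,0 15,0,0 12,0,0 7,-15,57 5,-16,58 3,-15,57 1,-16,59 0,-15,57 -2,-15,56 -5,-7,27
245 21,3,0 18,2,0 15,2,1 9,-15,64 7,-16,66 5,-16,66 3,-16,66 1,-15,65 0,-16,66 -2,-15,62 -5,-5,28
249 21,5,0 18,5,0 15,6,0 8,-15,71 6,-15,71 4,-15,71 3,-15,71 1,-16,73 0,-15,72 -2,-13,64 -5,-2,26
253 21,9,-1 18,8,0 15,8,1 8,-15,78 6,-16,78 4,-16,80 2,-16,79 1,-16,79 0,-16,79 -2,-11,64 -5,0,28
257 21,11,1 18,11,0 15,11,0 8,-15,83 6,-15,83 4,-15,83 2,-15,83 0,-15,84 0,-15,83 -2,-9,63 -5,2,27
261 21,14,0 18,14,0 9,-16,90 7,-15,89 6,-15,88 4,-16,90 2,-16,90 0,-15,90 0,-15,88 -2,-6,63 -5,5,27
265 21,17,0 18,17,0 9,-15,95 -1,-67,242 5,-15,95 4,-15,94 2,-15,94 0,-15,94 0,-15,93 -2,-4,63 -5,7,27
269 2
[... 1434 characters left out ...]
09 22 [-11. -12.] [15.  2.]
scene 115 30 [-12. -12.] [16.  7.]
scene 121 21 [ -9. -12.] [15.  4.]
scene 127 21 [-12. -12.] [15. -2.]
scene 133 21 [ -5. -12.] [15. -3.]
scene 139 10 [ -5. -12.] [15. -5.]
side 55 19 [ -1. -17.] [11. 18.]
side 61 22 [ -2. -11.] [11. 19.]
side 67 21 [ -1. -12.] [11. 17.]
side 73 17 [ -1. -13.] [12. 18.]
side 79 22 [  1. -14.] [12. 18.]
side 85 15 [ -0. -12.] [12. 15.]
side 91 22 [  1. -11.] [13. 17.]
side 97 38 [  1. -16.] [13. 18.]
side 103 17 [-4. -7.] [13. 16.]
side 109 23 [-12.  -4.] [14. 14.]
side 115 26 [-14.  -4.] [13. 11.]
side 121 31 [-13.  -5.] [15. 13.]
side 127 27 [-15.  -7.] [13. 12.]
side 133 30 [-12.  -4.] [14. 14.]
side 139 12 [-7.  6.] [14. 12.]
```

All three cameras put the closed fingertips at rack z≈103, just above the tab top (99), while the reported TCP is at 60. I'll cross-check that against the open fingers in the earlier wrist picture.

Run:
```python
from h import *
for f in('w1.npz','w2.npz'):
    L,ok,im=wcloud(f); z=np.load(f); t=((z['p']-O)@F.T*1000); D=L-t
    m=ok&(im.max(-1)<140)&(abs(D[...,0])<80)&(abs(D[...,1])<45)&(D[...,2]>-25)
    if f[1]=='2': m&=D[...,2]>42
    X=D[m]; print(f,'tcp',t.round(1))
    for s in(1,-1):
        q=X[X[:,0]*s>0]; q=q[q[:,0]*s<70]; i=np.argsort(q[:,2])[:400:40]; print(s,len(q),q[i].round(0).tolist())
s=read_state(); print(s['joint_torque'].round(1), s['q'])
```

```text
w1.npz tcp [  0.9  -0.  192. ]
1 31074 [[42.0, -6.0, 52.0], [41.0, -2.0, 55.0], [41.0, -8.0, 56.0], [42.0, -3.0, 57.0], [41.0, 3.0, 58.0], [41.0, -8.0, 58.0], [41.0, -11.0, 59.0], [42.0, -11.0, 60.0], [41.0, 2.0, 60.0], [41.0, 4.0, 61.0]]
-1 31397 [[-45.0, -9.0, 53.0], [-44.0, 5.0, 55.0], [-44.0, -1.0, 56.0], [-44.0, 4.0, 57.0], [-47.0, -11.0, 58.0], [-46.0, -11.0, 58.0], [-43.0, 4.0, 59.0], [-44.0, -3.0, 60.0], [-56.0, -7.0, 60.0], [-44.0, 7.0, 61.0]]
w2.npz tcp [-0.  -0.3 59.6]
1 31629 [[3.0, -11.0, 43.0], [1.0, -11.0, 46.0], [3.0, -11.0, 48.0], [10.0, -7.0, 49.0], [5.0, -12.0, 51.0], [12.0, -7.0, 52.0], [11.0, -8.0, 54.0], [11.0, -8.0, 55.0], [11.0, -7.0, 56.0], [7.0, -7.0, 57.0]]
-1 33180 [[-4.0, -11.0, 44.0], [-7.0, -11.0, 46.0], [-4.0, -11.0, 48.0], [-5.0, -11.0, 49.0], [-5.0, -11.0, 50.0], [-10.0, -7.0, 51.0], [-10.0, -7.0, 52.0], [-0.0, -12.0, 54.0], [-13.0, -7.0, 55.0], [-2.0, -11.0, 56.0]]
[ -0.3 -43.1 -31.8  -0.7   0.3  -0. ] [ 0.22953247  0.21008015  1.80005385 -0.17679863  1.19522523  1.96949437]
```

Run:
```python
from h import *
L,ok,im=wcloud('w1.npz'); z=np.load('w1.npz'); D=L-((z['p']-O)@F.T*1000)
for v in range(380,480,8): print(v,[D[v,u].round(0).tolist() for u in (270,325,380)])
m=ok&(abs(D[...,0])<38)&(abs(D[...,1])<43)&(D[...,2]>40)&(D[...,2]<180); q=D[m]; print(np.percentile(q[:,2],[0,1,5,20,50]))
```

```text
380 [[78.0, 259.0, -249.0], [-0.0, 267.0, -263.0], [-84.0, 280.0, -278.0]]
388 [[80.0, 275.0, -251.0], [-0.0, 281.0, -261.0], [-85.0, 295.0, -277.0]]
396 [[12.0, -10.0, 114.0], [-0.0, 298.0, -262.0], [-14.0, -11.0, 115.0]]
404 [[11.0, -11.0, 118.0], [-1.0, -11.0, 117.0], [-13.0, -12.0, 119.0]]
412 [[11.0, -11.0, 121.0], [-1.0, -12.0, 121.0], [-13.0, -11.0, 122.0]]
420 [[10.0, -11.0, 124.0], [-1.0, -12.0, 124.0], [-13.0, -11.0, 124.0]]
428 [[10.0, -11.0, 126.0], [-1.0, -12.0, 126.0], [-12.0, -11.0, 127.0]]
436 [[8.0, -20.0, 138.0], [-1.0, -11.0, 128.0], [-12.0, -11.0, 129.0]]
444 [[8.0, -19.0, 139.0], [-1.0, -10.0, 130.0], [-10.0, -19.0, 138.0]]
452 [[8.0, -20.0, 141.0], [-1.0, -12.0, 133.0], [-10.0, -19.0, 140.0]]
460 [[7.0, -20.0, 143.0], [-1.0, -12.0, 135.0], [-10.0, -19.0, 142.0]]
468 [[-1.0, -66.0, 183.0], [-1.0, -11.0, 137.0], [-1.0, -66.0, 183.0]]
476 [[-1.0, -66.0, 183.0], [-1.0, -11.0, 139.0], [-1.0, -66.0, 183.0]]
[102.41570454 113.10735182 115.69059188 121.80233421 131.89440348]
```

The wrist cloud settles it. Tips (43 mm) and gripper body (114 mm) both sit about 41 mm farther back than the reported TCP implies. So the true grasp point is about 60 mm behind the reported TCP, which must go to rack z≈20. I'll open, re-measure the tab, then descend.

carry_out:
  offset:
    - [-0.5,0,0]
    - [0,0,0]
    - [0,0,0]
    - [0,0,0]
    - [0,0,0]
  delta_rot:
    - [0,0,0]
    - [0,0,0]
    - [0,0,0]
    - [0,0,0]
    - [0,0,0]
  fingers: 1

```text
time: 5.4
tool_pos: [0.5885, 0.0988, 0.1324]
tcp_rot: [1.143, 1.04, -1.368]
wrist_force: [0.5, 0.0, -0.0]
width: 0.707
```

carry_out:
  offset:
    - [0,0,0]
    - [0,0,0]
    - [0,0,0]
    - [0,0,0]
    - [0,0,0]
  delta_rot:
    - [0,0,0]
    - [0,0,0]
    - [0,0,0]
    - [0,0,0]
    - [0,0,0]

```text
time: 5.82
tool_pos: [0.589, 0.0989, 0.1331]
tcp_rot: [1.144, 1.039, -1.367]
wrist_force: [0.2, 0.8, -0.8]
width: 1.001
```

```bash
cat > look.py <<'E'
from h import *
import sys
f=sys.argv[1]; zs=float(sys.argv[2]) if len(sys.argv)>2 else 0; xs=float(sys.argv[3]) if len(sys.argv)>3 else 0
s=read_state(); im,d=read_camera('wrist'); np.savez(f,im=im,d=d,p=s['tool_pos'],r=s['tcp_rot'])
L,ok,im=wcloud(f); X=L[ok]-[xs,0,zs]
for lo,hi in((40,60),(60,85),(92,104)):
    t=X[(X[:,2]>lo)&(X[:,2]<hi)&(abs(X[:,0])<14)&(abs(X[:,1])<25)]
    if len(t): print('tab',lo,len(t),np.percentile(t,[1,99],axis=0).round(1).tolist())
b=X[(abs(X[:,2]-34)<3)&(abs(X[:,0])<11)&(abs(X[:,1])<108)]
for y in (-100,-90,-60,-30,30,60,95):
    q=b[abs(b[:,1]-y)<6]
    if len(q): print('bar',y,len(q),'x',np.percentile(q[:,0],[1,99]).round(1),'z',np.median(q[:,2]).round(1))
u=X[(abs(X[:,1])<70)&(X[:,0]<-5)&(X[:,0]>-75)&(X[:,2]>44-zs-3)]
if len(u): print('tube top',np.median(u,0).round(1))
status([0,-.001,.02],-1)
E
python3 look.py w3.npz
```

```text
tab 40 336 [[-13.9, -23.5, 40.0], [7.9, 22.7, 59.6]]
tab 60 389 [[-2.9, -16.4, 60.3], [9.1, 10.9, 84.7]]
tab 92 1866 [[-1.7, -16.2, 93.3], [10.2, 13.2, 100.8]]
bar -100 414 x [-4.6  6.8] z 34.3
bar -90 460 x [-7.5  9. ] z 34.2
bar -60 577 x [-10.2   7.3] z 34.3
bar -30 548 x [-9.9  6.8] z 34.3
bar 30 124 x [-10.6  -3.3] z 34.0
bar 60 371 x [-10.6   7.1] z 34.4
bar 95 225 x [-4.4  7. ] z 34.4
tube top [-34.8 -11.8 180.9]
t 5.87 q [ 0.23  0.21  1.8  -0.18  1.2   1.97] w 1.001 tcp [0.5891 0.0989 0.1331] rack [-0.1  0.1 64. ] F [-0.6  0.3 -0.4] M [-0.07 -0.08  0.04]
turn needed deg [0.08 0.   0.14]
shift cm now-axes [ 4.4   0.12 -0.01] in target axes [ 4.4   0.11 -0.01]
```

carry_out:
  offset:
    - [2,0.1,-0.2]
    - [1,0,0]
    - [0.8,0,0]
    - [0.6,0,0]
    - [0,0,0]
  delta_rot:
    - [0,0,0.1]
    - [0,0,0]
    - [0,0,0]
    - [0,0,0]
    - [0,0,0]

```text
time: 6.28
tool_pos: [0.5879, 0.0926, 0.0875]
tcp_rot: [1.142, 1.04, -1.368]
wrist_force: [-0.2, -0.4, 0.1]
width: 1.0
```

carry_out:
  offset:
    - [0,0,0]
    - [0,0,0]
    - [0,0,0]
    - [0,0,0]
    - [0,0,0]
  delta_rot:
    - [0,0,0]
    - [0,0,0]
    - [0,0,0]
    - [0,0,0]
    - [0,0,0]
  fingers: -1
  newtons: 40

```text
time: 6.7
tool_pos: [0.5898, 0.0933, 0.09]
tcp_rot: [1.145, 1.037, -1.365]
wrist_force: [-0.3, 0.2, -0.1]
width: 0.298
```

carry_out:
  offset:
    - [0,0,0]
    - [0,0,0]
    - [0,0,0]
    - [0,0,0]
    - [0,0,0]
  delta_rot:
    - [0,0,0]
    - [0,0,0]
    - [0,0,0]
    - [0,0,0]
    - [0,0,0]

```text
time: 7.12
tool_pos: [0.5897, 0.0936, 0.0898]
tcp_rot: [1.145, 1.038, -1.365]
wrist_force: [-0.2, 2.2, 2.3]
width: 0.136
```

```bash
python3 look.py w4.npz
```

```text
tab 40 468 [[-13.9, -24.3, 40.1], [6.9, -4.7, 59.7]]
tab 60 1569 [[-13.7, -16.5, 60.9], [13.2, -8.2, 84.8]]
tab 92 4249 [[-11.0, -16.3, 92.4], [12.5, 13.1, 103.6]]
bar -100 621 x [-4.2  7.1] z 34.2
bar -90 697 x [-8.8  8.5] z 34.1
bar -60 924 x [-10.3   7.1] z 34.2
bar -30 857 x [-10.3   7.2] z 34.1
bar 60 103 x [-10.6   6.5] z 35.3
tube top [-28.9 -13.3 133.1]
t 7.17 q [ 0.22  0.24  1.84 -0.18  1.12  1.98] w 0.133 tcp [0.5897 0.0936 0.0898] rack [ 2.3 -1.1 20.5] F [ 1.6 -0.3  3.6] M [ 0.07 -0.52 -0.07]
turn needed deg [ 0.07 -0.04  0.01]
shift cm now-axes [ 0.05 -0.01  0.23] in target axes [ 0.05 -0.01  0.23]
```

The opening is 0.135, about 11.5 mm, so the tab is in hand. Now a slow 17 mm lift.

carry_out:
  offset:
    - [-0.2,0,0]
    - [-0.3,0,0]
    - [-0.3,0,0]
    - [-0.2,0,0]
    - [0,0,0]
  delta_rot:
    - [0,0,0]
    - [0,0,0]
    - [0,0,0]
    - [0,0,0]
    - [0,0,0]
  newtons: 60

```text
time: 7.58
tool_pos: [0.5895, 0.0949, 0.0993]
tcp_rot: [1.144, 1.038, -1.366]
wrist_force: [-0.0, 0.2, -3.5]
width: 0.135
```

```bash
python3 look.py w5.npz 10
```

```text
tab 40 391 [[-5.1, -16.0, 40.4], [6.5, -14.9, 59.8]]
tab 60 1589 [[-13.7, -16.1, 60.9], [12.8, -7.9, 84.8]]
tab 92 4197 [[-11.4, -15.9, 92.5], [12.1, 13.3, 103.5]]
bar -100 598 x [-4.7  6.7] z 33.6
bar -90 680 x [-4.6  6.7] z 33.6
bar -60 706 x [-5.2  6.6] z 33.7
bar -30 646 x [-5.   6.8] z 33.7
bar 60 27 x [-4.5  6. ] z 34.0
tube top [-29.2 -12.9 133.4]
t 7.63 q [ 0.22  0.24  1.83 -0.18  1.14  1.98] w 0.133 tcp [0.5895 0.0949 0.0992] rack [ 1.9 -0.7 30. ] F [ 0.7 -0.5 -3.4] M [ 0.02 -0.41 -0.02]
turn needed deg [0.08 0.   0.06]
shift cm now-axes [1.   0.03 0.19] in target axes [1.   0.03 0.19]
```

carry_out:
  offset:
    - [-0.3,0,0]
    - [-0.3,0,0]
    - [-0.15,0,0]
    - [0,0,0]
    - [0,0,0]
  delta_rot:
    - [0,0,0]
    - [0,0,0]
    - [0,0,0]
    - [0,0,0]
    - [0,0,0]

```text
time: 8.05
tool_pos: [0.5901, 0.0966, 0.107]
tcp_rot: [1.146, 1.038, -1.364]
wrist_force: [1.2, 0.9, -3.5]
width: 0.137
```

```bash
python3 look.py w6.npz 17
python3 - <<'E'
from h import *
L,ok,im=wcloud('w6.npz'); X=L[ok]
for lo,hi in((-101,-91),(91,101)):
    p=X[(X[:,1]>lo)&(X[:,1]<hi)]; print([(x,round(float(np.median(q[:,2]))),len(q)) for x in list(range(70,96))+[112,113,114,115,116] if len(q:=p[abs(p[:,0]-x)<.6])>0])
E
```

```text
tab 40 391 [[-4.6, -16.5, 40.2], [6.9, -15.2, 59.8]]
tab 60 1526 [[-13.7, -16.5, 60.6], [13.0, -8.2, 84.8]]
tab 92 4198 [[-10.6, -16.4, 92.5], [12.3, 13.0, 103.3]]
bar -100 628 x [-4.8  7. ] z 34.5
bar -90 682 x [-4.3  7.4] z 34.6
bar -60 708 x [-4.9  7. ] z 34.6
bar -30 648 x [-4.7  7.1] z 34.6
bar 60 45 x [-4.2  6.5] z 34.7
tube top [-29.1 -13.2 134.8]
t 8.10 q [ 0.23  0.23  1.82 -0.18  1.16  1.97] w 0.130 tcp [0.5901 0.0965 0.1069] rack [ 2.2 -1.2 37.9] F [ 1.8 -0.4 -3.1] M [-0.05 -0.51 -0.08]
turn needed deg [ 0.07 -0.04 -0.  ]
shift cm now-axes [ 1.79 -0.02  0.22] in target axes [ 1.79 -0.02  0.22]
[(70, 30, 49), (71, 30, 53), (72, 30, 51), (73, 30, 43), (74, 30, 50), (75, 30, 46), (76, 14, 17), (77, 10, 6), (78, 9, 8), (79, 9, 14), (80, 16, 13), (81, 15, 26), (82, 16, 34), (83, 16, 36), (84, 16, 41), (85, 16, 42), (86, 16, 39), (87, 16, 38), (88, 16, 35), (89, 16, 36), (90, 21, 137), (91, 24, 148), (92, 30, 45), (93, 30, 48), (94, 30, 42), (95, 30, 45), (112, 30, 39), (113, 30, 24), (114, 15, 4), (115, 0, 6), (116, 0, 4)]
[(84, 17, 1), (85, 16, 5), (86, 16, 11), (87, 16, 6), (88, 16, 9), (89, 16, 11), (90, 17, 26), (91, 21, 39), (92, 30, 2), (93, 30, 4), (94, 31, 5), (95, 30, 8)]
```

Notch centre is x=83.4 and the bar is at 1.1, so the travel is about 82 mm. Moving downhill at about 40 mm/s.

carry_out:
  offset:
    - [0,0,-0.15]
    - [0,0,-0.3]
    - [0,0,-0.35]
    - [0,0,-0.35]
    - [0,0,-0.35]
  delta_rot:
    - [0,0,0]
    - [0,0,0]
    - [0,0,0]
    - [0,0,0]
    - [0,0,0]

```text
time: 8.52
tool_pos: [0.591, 0.1113, 0.1037]
tcp_rot: [1.144, 1.038, -1.366]
wrist_force: [1.0, 0.4, -4.0]
width: 0.134
```

```bash
python3 look.py w7.npz 17 15|grep -v tab
```

```text
bar -100 588 x [-4.1  7.1] z 33.7
bar -90 677 x [-4.1  7.6] z 33.8
bar -60 695 x [-4.7  7.1] z 33.8
bar -30 644 x [-4.5  7.3] z 33.9
bar 60 24 x [-3.9  6.5] z 34.0
tube top [-29.  -12.8 134.1]
t 8.57 q [ 0.25  0.24  1.81 -0.18  1.16  2.  ] w 0.128 tcp [0.5911 0.1121 0.1036] rack [18.1 -0.6 37.3] F [ 1.9 -0.1 -4.4] M [-0.04 -0.39 -0.03]
turn needed deg [ 0.1  -0.03  0.07]
shift cm now-axes [1.73 0.04 1.81] in target axes [1.73 0.04 1.81]
```

```bash
cat > tube.py <<'E'
from h import *
import sys
L,ok,im=wcloud(sys.argv[1]); X=L[ok]; u=X[(X[:,2]>42.5)&(X[:,2]<48)&(X[:,0]>-80)&(X[:,0]<100)&(X[:,1]<-25)&(X[:,1]>-73)]
print('tube crest',len(u),np.median(u,0).round(1),[np.median(u[abs(u[:,1]-y)<8][:,0]).round(1) for y in(-60,-35)])
E
python3 tube.py w6.npz; python3 tube.py w7.npz
```

```text
tube crest 4076 [-26.7 -49.5  44.3] [np.float64(-26.7), np.float64(-26.8)]
tube crest 4119 [-11.5 -49.4  44.3] [np.float64(-11.4), np.float64(-11.5)]
```

carry_out:
  offset:
    - [0,0,-0.35]
    - [0,0,-0.35]
    - [0,0,-0.35]
    - [0,0,-0.35]
    - [0,0,-0.35]
  delta_rot:
    - [0,0,0]
    - [0,0,0]
    - [0,0,0]
    - [0,0,0]
    - [0,0,0]

```text
time: 8.98
tool_pos: [0.5928, 0.1284, 0.1009]
tcp_rot: [1.144, 1.038, -1.365]
wrist_force: [0.9, 0.2, -2.9]
width: 0.132
```

```bash
python3 look.py w8.npz 17 34|grep -v tab; python3 tube.py w8.npz
```

```text
bar -100 595 x [-5.7  5.6] z 34.0
bar -90 682 x [-5.7  6. ] z 34.0
bar -60 705 x [-6.3  5.6] z 34.0
bar -30 652 x [-6.1  5.7] z 34.1
bar 60 31 x [-5.3  4.7] z 34.6
tube top [-29.7 -12.9 134.1]
t 9.03 q [ 0.28  0.26  1.8  -0.18  1.16  2.02] w 0.131 tcp [0.593  0.1292 0.1008] rack [35.6 -0.8 37.5] F [ 2.3  0.6 -2.8] M [-0.03 -0.44 -0.07]
turn needed deg [ 0.1  -0.04  0.04]
shift cm now-axes [1.75 0.02 3.56] in target axes [1.75 0.02 3.56]
tube crest 4091 [  6.  -49.3  44.3] [np.float64(6.0), np.float64(6.0)]
```

The tube is following 28 mm behind the stop, square. Continuing.

carry_out:
  offset:
    - [0,0,-0.35]
    - [0,0,-0.35]
    - [0,0,-0.35]
    - [0,0,-0.35]
    - [0,0,-0.35]
  delta_rot:
    - [0,0,0]
    - [0,0,0]
    - [0,0,0]
    - [0,0,0]
    - [0,0,0]

```text
time: 9.45
tool_pos: [0.5946, 0.1456, 0.0979]
tcp_rot: [1.144, 1.038, -1.365]
wrist_force: [0.3, -0.5, -3.7]
width: 0.136
```

carry_out:
  offset:
    - [0,0,-0.35]
    - [0,0,-0.35]
    - [0,0,-0.35]
    - [0,0,-0.35]
    - [0,0,-0.35]
  delta_rot:
    - [0,0,0]
    - [0,0,0]
    - [0,0,0]
    - [0,0,0]
    - [0,0,0]

```text
time: 9.87
tool_pos: [0.5963, 0.1627, 0.0949]
tcp_rot: [1.144, 1.038, -1.365]
wrist_force: [0.7, -0.9, -3.7]
width: 0.131
```

carry_out:
  offset:
    - [0,0,-0.35]
    - [0,0,-0.35]
    - [0,0,-0.3]
    - [0,0,-0.2]
    - [0,0,-0.1]
  delta_rot:
    - [0,0,0]
    - [0,0,0]
    - [0,0,0]
    - [0,0,0]
    - [0,0,0]

```text
time: 10.28
tool_pos: [0.5975, 0.1755, 0.0926]
tcp_rot: [1.144, 1.038, -1.365]
wrist_force: [-0.4, -0.1, -3.7]
width: 0.131
```

```bash
python3 look.py w9.npz 17 82|grep -v tab; python3 tube.py w9.npz;  python3 - <<'E'
from h import *
L,ok,im=wcloud('w9.npz'); X=L[ok]
for lo,hi in((-101,-91),(91,101)):
    p=X[(X[:,1]>lo)&(X[:,1]<hi)&(X[:,2]<40)]; print([(x,round(float(np.median(q[:,2]))),len(q)) for x in list(range(24,30))+list(range(70,98))+[112,113,114,115,116] if len(q:=p[abs(p[:,0]-x)<.6])>0])
E
```

```text
bar -100 597 x [-5.6  5.6] z 34.0
bar -90 674 x [-5.7  6. ] z 34.0
bar -60 699 x [-6.3  5.6] z 34.0
bar -30 652 x [-6.   5.7] z 34.1
bar 60 32 x [-5.7  4.9] z 34.4
tube top [-29.7 -12.8 134.1]
t 10.33 q [ 0.34  0.3   1.76 -0.17  1.16  2.09] w 0.131 tcp [0.5975 0.1755 0.0925] rack [82.9 -0.7 37.5] F [ 1.9 -0.1 -3.5] M [-0.05 -0.41 -0.02]
turn needed deg [ 0.1  -0.01  0.05]
shift cm now-axes [1.75 0.02 8.29] in target axes [1.75 0.03 8.29]
tube crest 4091 [ 54.  -49.3  44.3] [np.float64(54.1), np.float64(54.1)]
[(26, 30, 19), (27, 30, 43), (28, 30, 49), (29, 30, 44), (70, 30, 52), (71, 30, 52), (72, 30, 51), (73, 30, 54), (74, 30, 51), (75, 30, 41), (89, 16, 15), (90, 16, 43), (91, 29, 70), (92, 30, 51), (93, 30, 52), (94, 30, 50), (95, 30, 51), (96, 30, 54), (97, 30, 52), (112, 30, 62), (113, 30, 40), (114, 0, 7), (115, 0, 5), (116, 0, 9)]
[(73, 24, 1), (74, 25, 1), (89, 16, 16), (90, 16, 16), (94, 16, 1), (95, 17, 2), (96, 22, 1)]
```

Bar centre is 81.9 against a notch centre of 83.3. I'll shift 1.3 mm and lower.

carry_out:
  offset:
    - [0,0,-0.13]
    - [0,0,0]
    - [0.2,0,0]
    - [0.2,0,0]
    - [0.2,0,0]
  delta_rot:
    - [0,0,0]
    - [0,0,0]
    - [0,0,0]
    - [0,0,0]
    - [0,0,0]

```text
time: 10.75
tool_pos: [0.5979, 0.1757, 0.0867]
tcp_rot: [1.146, 1.038, -1.364]
wrist_force: [0.3, 2.6, -3.3]
width: 0.132
```

```bash
python3 look.py w10.npz 11 83|grep -v tab; python3 tube.py w10.npz
```

```text
bar -100 610 x [-5.4  5.9] z 34.3
bar -90 676 x [-5.4  6.3] z 34.4
bar -60 687 x [-6.   5.8] z 34.3
bar -30 649 x [-5.8  6. ] z 34.3
bar 60 35 x [-5.4  4.8] z 34.7
tube top [-29.6 -13.1 134.1]
t 10.80 q [ 0.34  0.31  1.76 -0.17  1.15  2.09] w 0.136 tcp [0.5976 0.1755 0.0861] rack [83.9 -0.7 31.1] F [ 2.6 -0.5 -3.8] M [-0.1  -0.61 -0.03]
turn needed deg [ 0.08 -0.02  0.04]
shift cm now-axes [1.11 0.02 8.39] in target axes [1.11 0.03 8.39]
tube crest 7127 [ 61.6 -49.6  44.7] [np.float64(61.5), np.float64(61.5)]
```

The stop is at z≈10.6, below the flat tops, with no contact load, so it's entering the notches. Lowering the rest.

carry_out:
  offset:
    - [0.3,0,0]
    - [0.3,0,0]
    - [0.2,0,0]
    - [0.15,0,0]
    - [0,0,0]
  delta_rot:
    - [0,0,0]
    - [0,0,0]
    - [0,0,0]
    - [0,0,0]
    - [0,0,0]

```text
time: 11.22
tool_pos: [0.5969, 0.1734, 0.0765]
tcp_rot: [1.144, 1.038, -1.366]
wrist_force: [0.0, 0.7, -3.3]
width: 0.138
```

```bash
python3 look.py w11.npz 0 83|grep -v tab; python3 tube.py w11.npz
```

```text
bar -100 609 x [-10.6   8.9] z 34.7
bar -90 699 x [-6.1  8.5] z 34.7
bar -60 894 x [-10.9   5.2] z 34.7
bar -30 824 x [-10.9   5.4] z 34.7
bar 60 40 x [-11.    3.1] z 35.4
tube top [-29.9 -12.6 134.2]
t 11.27 q [ 0.34  0.31  1.77 -0.17  1.14  2.09] w 0.132 tcp [0.597  0.1733 0.0767] rack [83.3 -0.3 21.4] F [ 0.7 -0.8 -3.4] M [-0.03 -0.37  0.  ]
turn needed deg [0.09 0.06 0.1 ]
shift cm now-axes [0.15 0.05 8.33] in target axes [0.14 0.07 8.33]
tube crest 4907 [ 54.8 -49.8  44.4] [np.float64(54.8), np.float64(54.8)]
```

About 0.7 mm remains. I'll go down gently, then open.

carry_out:
  offset:
    - [0.07,0,0]
    - [0.05,0,0]
    - [0,0,0]
    - [0,0,0]
    - [0,0,0]
  delta_rot:
    - [0,0,0]
    - [0,0,0]
    - [0,0,0]
    - [0,0,0]
    - [0,0,0]

```text
time: 11.68
tool_pos: [0.5972, 0.1734, 0.0759]
tcp_rot: [1.144, 1.038, -1.366]
wrist_force: [-1.0, 0.7, -3.9]
width: 0.134
```

carry_out:
  offset:
    - [0,0,0]
    - [0,0,0]
    - [0,0,0]
    - [0,0,0]
    - [0,0,0]
  delta_rot:
    - [0,0,0]
    - [0,0,0]
    - [0,0,0]
    - [0,0,0]
    - [0,0,0]
  fingers: 1

```text
time: 12.1
tool_pos: [0.5977, 0.1735, 0.0764]
tcp_rot: [1.145, 1.037, -1.365]
wrist_force: [-0.3, -0.2, -0.5]
width: 0.833
```

carry_out:
  offset:
    - [0,0,0]
    - [0,0,0]
    - [0,0,0]
    - [-0.5,0,0]
    - [-1,0,0]
  delta_rot:
    - [0,0,0]
    - [0,0,0]
    - [0,0,0]
    - [0,0,0]
    - [0,0,0]

```text
time: 12.52
tool_pos: [0.5963, 0.1756, 0.0897]
tcp_rot: [1.142, 1.039, -1.368]
wrist_force: [0.0, 0.3, 0.6]
width: 1.003
```

carry_out:
  offset:
    - [-2,0,0]
    - [-3,0,0]
    - [-3,0,0]
    - [-3,0,0]
    - [0,0,0]
  delta_rot:
    - [0,0,0]
    - [0,0,0]
    - [0,0,0]
    - [0,0,0]
    - [0,0,0]

```text
time: 12.93
tool_pos: [0.6041, 0.1976, 0.2084]
tcp_rot: [1.155, 1.033, -1.354]
wrist_force: [1.7, 1.0, 2.1]
width: 1.001
```

```bash
python3 look.py w12.npz 0 83; python3 tube.py w12.npz
python3 - <<'E'
from h import *
im=np.load('w12.npz')['im']; a,_=read_camera('scene')
cv2.imwrite('pics/end.png',np.hstack([cv2.resize(im,(400,400)),cv2.resize(a[190:370,230:410],(400,400))])[...,::-1])
E
```

```text
tab 40 67 [[-13.8, -18.6, 40.1], [5.3, 23.9, 59.8]]
tab 60 116 [[-6.2, -16.1, 60.1], [5.5, -14.8, 83.9]]
tab 92 785 [[-5.7, -15.8, 93.3], [5.8, 13.3, 100.8]]
bar -100 218 x [-9.   9.4] z 33.9
bar -90 225 x [-5.9  5.5] z 34.0
bar -60 272 x [-10.8   5.5] z 34.0
bar -30 247 x [-11.    4.7] z 34.1
bar 30 43 x [-10.8  -7.7] z 33.9
bar 60 204 x [-10.3   4.9] z 34.1
bar 95 164 x [-9.6  9.1] z 34.1
tube top [-38.7 -15.2 275.9]
t 12.98 q [ 0.37  0.23  1.63 -0.16  1.35  2.08] w 1.000 tcp [0.6029 0.1969 0.2054] rack [ 84.7  -3.9 152.4] F [ 0.  -0.1 -0.1] M [-0.02 -0.04 -0.02]
turn needed deg [ 0.03 -0.26 -0.48]
shift cm now-axes [13.2  -0.41  8.53] in target axes [13.24 -0.29  8.47]
tube crest 1493 [ 54.6 -49.2  44.3] [np.float64(54.5), np.float64(54.5)]
```

View pics/end.png

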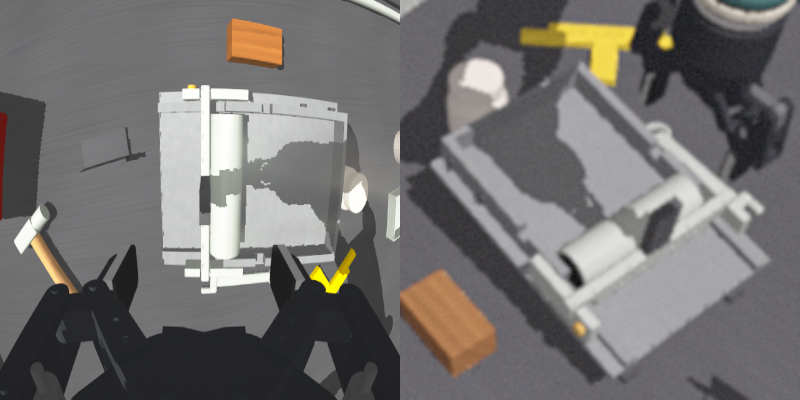

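The end picture shows the stop lying square in the lower notches with the tube against it. Bar top is at z=34 (seated) at both ends, x≈83, and the gripper is clear. Handing in.

```bash
python3 -c "
from workcell import *
print(finish_job())"
```

```text
the job is handed in; nothing more can be done
None
```

The stop is home in the lower notches with the tube resting against it. I handed the job in at about 13 s; no verdict was reported.

**What I did:** I gripped the stop by its tab and lifted it 17 mm. I then moved it about 82 mm downhill at roughly 40 mm/s, with the tube following 28 mm behind, lowered it into the lower notches, opened the gripper and backed off.

**Last checks:**
- **Stop:** bar top at z = 34 mm along its whole length, which is seated height. It was at x ≈ 83 mm, square, with the tab upright.
- **Tube:** 28.4 mm uphill of the stop, parallel to it, crest at 44 mm.
- **Robot:** gripper clear of the rack, wrist force near zero.
- **Bench:** the other things looked undisturbed in the last pictures, but I didn't measure their positions.

**What went wrong or disagreed:**
- **First grasp missed:** the fingers closed just above the tab. All three cameras showed the fingertips and gripper body about 41 mm farther back than the reported TCP implies. I corrected for that, and the second grasp held.
- **Stop nudged:** the missed grasp left the stop leaning about 3° in its upper notches. It straightened once I lifted it.

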